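# Tighten the lemon squeezer's hold-down screw with a T-handled hex key

## Task

The hold-down screw in the white foot of the lemon squeezer has worked loose. Take the T-handled hex key out of its wooden block, ease it gently down into the hex socket of the screw until it is fully home, and only then turn the screw clockwise with it, without forcing it, until it comes up against its stop. Let go and leave the key standing fully home in the socket, and leave the pot with its lid, the mug and the jar where they are.

Things in the scene. Friction and masses are not known exactly. Their poses are not given: they have to be found in the camera images.
- key_grip (a point): Centre of the orange plastic cross-bar of the T-handled hex key, where it is grasped. The bar is 70 mm long (along this point's x), 14 mm thick (y) and 18 mm high (z points up the key, away from its tip). The dark steel hex shank runs straight down from the middle of the bar.
- key_tip (a point): Tip of the hex key, centre of its lower end, 91 mm straight below key_grip; same axes. The last 4 mm taper to a 9 mm wide nose; above that the shank is 14 mm across flats, two of its flats facing along the bar (+x and -x).
- socket (a point): Centre of the mouth of the hex socket in the screw's head, 31 mm above the worktop; z up, x from the screw towards the tall part of the squeezer. 14.8 mm across flats, 18 mm deep, flat floor. Which way the hex faces differs every time and no reading, dot or axis tells it: the key drops in only within about 6 degrees of one of six facings, so feel for it. Else its nose stops about 4 mm down.
- cap_screw (a joint): How far the hold-down screw has been turned clockwise seen from above (rad). It starts between 0.1 and 0.5 and meets a hard stop at 1.25 (fully tight), where the red dot on the screw head points at the black dot on the foot. It turns stiffly (0.12 N m of friction), does not spring back, and has no stop the other way. Driven past the stop, the key presses some 40 N on the socket's walls within 0.06 rad.
- squeezer: Green and white lemon squeezer, fixed. Origin on the screw's axis at worktop height, axes as socket. The screw stands upright in a 60 mm square white foot, 35 mm high, its 27 mm steel head 4 mm below the foot's top. The tall part (base 120 by 220 mm, cup 100 mm high, post 180 mm high with a lever arm that may rise to 300 mm) begins 95 mm from the screw along +x.
- block: Wooden block that holds the key, 80 by 80 by 50 mm, fixed; origin at the centre of its underside. The hole, 40 mm deep, is in the middle of its top.
- pot: Lidded aluminium pot, 180 mm across, 105 mm high without its lid, origin at the centre of its underside. Leave alone.
- lid: The pot's loose lid, 186 mm across, 36 mm high, origin at the centre of its underside. Leave alone.
- mug: Blue mug, 76 mm across, 90 mm high, origin at the centre of its underside. Leave alone.
- jar: Amber glass jar, 68 mm across, 100 mm high, origin at the centre of its underside. Leave alone.
- key: The whole hex key, about 160 g; origin and axes as key_tip. At the start it stands upright, loose, in the block's 17 mm round hole, its tip 10 mm above the worktop. Which way the bar points varies.
There are look-alikes about, which are no part of the job. Of the things that look like the key, the middle-sized one is meant.

How it is judged (in metres and radians):
On the way, in this order (a step that is already met when the one before it is completed fails the run):
1. the key is drawn out of its block (height (world z) of key_tip above 0.055 m), for 0.1 s.
2. the key is fully home in the socket before the screw has been turned tight (z of key_tip in the frame of socket below -0.015 m and horizontal distance between key_tip and socket below 0.0035 m and value of joint cap_screw below 0.7 rad), for 0.2 s.
3. the screw is turned to its stop with the key still home (value of joint cap_screw above 1.17 rad and z of key_tip in the frame of socket below -0.014 m), for 0.2 s.
At the end, for the whole second after the job is handed in: The screw reads more than 1.15 rad (stop at 1.25), the key stands in the socket, let go and at rest, its tip at least 14 mm below the mouth (floor at 18 mm), within 4 mm of the axis and tilted less than 0.2 rad (value of joint cap_screw above 1.15 rad and z of key_tip in the frame of socket below -0.014 m and horizontal distance between key_tip and socket below 0.004 m and angle between key_tip's own z axis and vertical below 0.2 rad and angular speed of key below 0.3 rad/s); the robot touches nothing.
It fails at once if the key is pressed against the squeezer with more than 45 N while it is not home in the socket (contact force between key and squeezer above 45 N and z of key_tip in the frame of socket above -0.013 m).
It fails at once if the key is forced in the socket, or against the stop, with more than 70 N (contact force between key and squeezer above 70 N).
It fails at once if the screw is turned while the key is not home in the socket (velocity of joint cap_screw above 0.12 rad/s and z of key_tip in the frame of socket above -0.013 m).
It fails at once if the pot, its lid, the mug or the jar is moved more than 30 mm (distance of any of pot, lid, mug, jar from where it was at the start of the episode above 0.03 m).
It also fails if it takes over 72 s, if anything falls off the work surface, if the arm or the gripper's body presses on something with over 40 N, if the wrist force passes 120 N, or if a joint passes its speed limit or range.

## Robot

A 6-joint arm with a two-finger parallel gripper is mounted at the origin on the work surface. World frame = base frame: x ahead of the robot, y to its left, z up, the work surface at z = 0. Lengths are in m, angles in degrees, forces in N, time in s.
With the tool pointing down it reaches from about 0.4 to 0.925 m from the base axis. Payload 3.4 kg.
Tool frame: the origin (TCP) lies midway between the tips of the shut fingers; the grasp point (between the pads) lies 19 mm behind it (ctrl.pinch_z is the z of the grasp point in the tool frame, in m); z points along the fingers, y is the line along which they close (so a half turn about z gives the same grasp; the last joint's range is limited). The gripper opens to 85 mm and grips with 20 to 120 N. Pads are 22 mm wide; open, the fingers measure 114 mm over their backs; the gripper's body (76 mm by 85 mm) begins 54 mm behind the grasp point. The pads swing forward as they close: fully open they stand 13 mm farther back than shut.
Start: joints at [60.476, 17.578, 86.31, -0, 76.112, -4.211], TCP at [0.246, 0.52, 0.231] pointing down, gripper open.
Joint ranges: [-179.03, 179.03], [-60, 130.46], [8.19, 133.38], [-81.62, 261.62], [5.75, 156.47], [-153.77, 153.77]. Speed limits (degrees/s): [147.25, 147.25, 180, 180, 180, 180].

## Interface

Orientations are given as a 3x3 rotation matrix whose columns are the frame's x, y, z axes.
In Python, from plant import ctrl gives the robot as it stands.
- The arm moves only by the tool move_arm, never from a script. Its argument "increments" is a list of rows, each a list of 3 entries, a list of its own where there are three numbers: the shift along the world's x, y, z in m, then the turn about the world's z in rad, then the closure, from 0 (fully open) to 1 (shut). In form: [[[dx, dy, dz], twist, grip], ...]. A call has 1 to 20 rows; each row is the pose to reach, as a shift and turn from the pose commanded when the call began; what a row does not reach only later rows make up. A row lasts 1/10 s, in which the tool goes at most 50 mm and 8.59 degrees, less where a joint would pass 70% of its speed; a pose out of reach is approached as far as the arm can. A call with a gripper value outside its range is refused whole. The fingers move at their own pace and stop on an object; the grip force is fixed at half the most. Time passes only in rows, so rows that repeat a pose let the fingers close. It gives the time, the measured TCP pose, the force, the opening and the grip force at its end, in the units of the state.
- ctrl.sense(): the state, without advancing time (a new reading comes with each control period).
- ctrl.snapshot(name): name is "scene" or "top" or "wrist"; returns (picture, depth): 420x560x3 uint8, blue, green, red; 420x560 float32, m along the optical axis (not along the pixel's ray), 0 where there is no reading.
- ctrl.camera_params(name): a dict with "vfov" (degrees; the focal length in pixels is half the picture's height over the tangent of half this angle, whatever the lens; pixels are square), "cx", "cy" (the principal point, pixels), "xyz" and "attitude" of the camera in the world; the wrist camera has in their place "hand_eye" (4x4, takes a point from camera to tool coordinates, whose origin is the TCP and whose axes are the flange's). Camera axes: x right, y up, looking along -z (the intrinsics and any distortion apply to the point x, -y, -z); pixel columns grow to the right and rows downward; lengths in m; the calibration is good to about 2 mm. A picture is of the moment at which its call begins: read the wrist's pose just before it. camera_params takes no time and is no camera call.
- ctrl.hand_in(): hands the job in; it is judged then, once.
Trained networks look in the newest picture that a camera, given by its name, has taken for a name from the list of things; names that differ only in an ending like _2 or _b are one class to them, and where a whole thing is asked for, a point or a joint stands for the part that bears it (a point fixed in the world has none). Each returns a list of dicts, best first, with "conf" (0 to 1); they miss things now and then, are a little off and sometimes report something else, mostly with a low value. They report only what shows in the picture. A call takes as long as a camera call. They do not tell look-alikes from the thing itself.
- ctrl.trace(camera, name): "region" (420x560 bool, what is visible of it) and "rect" ([left, top, width, height] in pixels, round what is visible of it).
- ctrl.landmark_of(camera, name): "location" ([row, column] in pixels: a listed point, or the origin of a listed thing).
The state is a dict: "t": time; "q": joint angles; "joint_vel": joint speeds; "joint_efforts": joint torques, N m; "ee_pos": TCP position; "eef_rot": TCP orientation; "ft_force": force on the tool from outside, world axes, zero at the start; "torque": the same for the moment, N m; "grip_width": opening from 0.0 (shut) to 1.0 (fully open); "grasp_force": force on a finger pad.
Only numpy, scipy, OpenCV 4.12 (cv2) and the standard library are available. Lean on these libraries where they do the work, as an engineer would, in place of code of your own. Each camera call takes 0.05 s, during which the arm holds its last target. There are 200 camera calls.

## Working session

There is one attempt and no reset: what is moved stays moved. The work goes in short steps, Python scripts to look and compute and a tool call to move; the robot and the scene stay as the last step left them, time stands still between calls to the robot, and variables do not carry over. Pictures are saved under pics/ and viewed, at most 10 in all, crops included, and the job is handed in when it is done.

Besides the shell and the picture viewer there is one more tool, called after "Request:" as name([rows], argument=value, ...), one row to a line, values as JSON. move_arm: Moves the arm, as the interface text tells. Its arguments: {"type":"object","properties":{"increments":{"type":"array","items":{"type":"array"}}},"required":["increments"]}

```bash
mkdir -p pics; cat > h.py <<'E'
import numpy as np, cv2
from plant import ctrl
def cam(n):
    p=ctrl.camera_params(n); f=210/np.tan(np.radians(p['vfov'])/2)
    return p,f
def world(n,r,c,d=None,z=None,pose=None):
    p,f=cam(n)
    v=np.array([(c-p['cx'])/f,-(r-p['cy'])/f,-1.])
    if 'hand_eye' in p:
        s=pose or ctrl.sense(); T=np.array(p['hand_eye']);R=np.array(s['eef_rot'])
        A=R@T[:3,:3]; o=np.array(s['ee_pos'])+R@T[:3,3]
    else: A=np.array(p['attitude']);o=np.array(p['xyz'])
    w=A@v
    if d is None: d=(z-o[2])/w[2]
    return o+d*w
E
python3 - <<'E'
from h import *
for n in ['scene','top','wrist']:
    print(n,ctrl.camera_params(n))
    im,d=ctrl.snapshot(n); cv2.imwrite(f'pics/{n}0.png',im); np.save(f'pics/{n}0.npy',d)
    for k in ['key_grip','key_tip','socket','block','squeezer','pot','mug','jar']:
        for r in ctrl.landmark_of(n,k)[:4]:
            a,b=r['location']; dd=d[int(np.clip(a,0,419)),int(np.clip(b,0,559))]
            print(k,round(r['conf'],2),np.round([a,b],1),world(n,a,b,d=dd).round(3) if dd>0 else None)
print(ctrl.sense())
E
```

```text
scene {'vfov': 53.70777039131372, 'cx': 281.6874193834785, 'cy': 214.65483453870192, 'xyz': array([ 0.86670251, -0.52077998,  0.7021548 ]), 'attitude': array([[ 0.76367313, -0.47502116,  0.43721648],
       [ 0.64541357,  0.57813787, -0.49919729],
       [-0.01564213,  0.66340901,  0.74809345]])}
key_grip 0.6 [222.2 218.3] [ 0.439 -0.215  0.108]
key_grip 0.56 [171.7 170.2] [ 0.288 -0.198  0.138]
key_grip 0.55 [190.  229.9] [ 0.368 -0.118  0.073]
key_tip 0.74 [213.3 181. ] [ 0.291 -0.203  0.018]
key_tip 0.71 [251.3 226.2] [ 0.463 -0.227  0.05 ]
key_tip 0.5 [209.3 234.2] None
socket 0.81 [169.7 317.3] [0.445 0.095 0.027]
block 0.95 [253.2 225. ] [ 0.465 -0.232  0.049]
squeezer 0.78 [181.6 318.6] [0.471 0.065 0.025]
mug 0.85 [271.1 333.3] [ 0.653 -0.136  0.057]
jar 0.18 [223.1 219.4] [ 0.443 -0.216  0.109]
top {'vfov': 49.59171520162782, 'cx': 284.0374059456072, 'cy': 207.51619657554423, 'xyz': array([ 0.35914617, -0.09581032,  1.01824272]), 'attitude': array([[-0.01394798,  0.98804604, -0.15352682],
       [-0.99989385, -0.01442913, -0.00202012],
       [-0.00421123,  0.15348234,  0.98
[... 1080 characters left out ...]
    7.61139832e+01, -4.21147559e+00]), 'joint_vel': array([ 0.10313636,  0.05285878,  0.07829921, -0.02731824,  0.01670136,
        0.01493512]), 'joint_efforts': array([-4.09827289e-04, -4.57497454e+01, -2.52322751e+01, -5.13681389e-04,
        7.33812485e-04, -2.86833021e-06]), 'ee_pos': array([0.24587004, 0.51977765, 0.23131131]), 'eef_rot': array([[-9.03992925e-01,  4.27547414e-01, -1.30277073e-06],
       [ 4.27547414e-01,  9.03992924e-01, -3.60602188e-05],
       [-1.42397578e-05, -3.31551789e-05, -9.99999999e-01]]), 'ft_force': array([-0.03097772,  0.07435439, -0.24700316]), 'torque': array([-0.04961567, -0.01235255, -0.04637758]), 'grasp_force': 0.0, 'grip_width': 1.0004389497694868}
```

View pics/scene0.png

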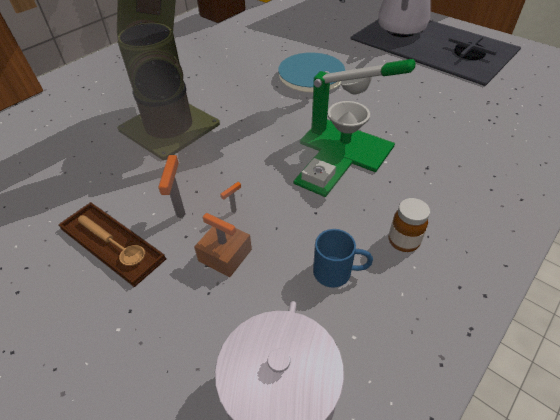

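View pics/top0.png

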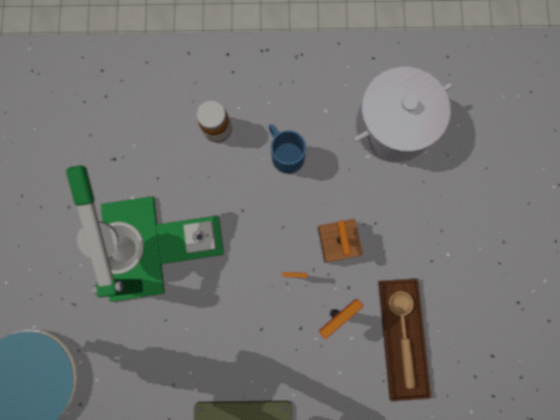

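Scene view: three orange T-keys, big standing free at (col 170, row 172), middle in the wooden block at (219, 224), small at (232, 190). The top view has them at (341, 318), (343, 238) and (294, 275). By the description (in the block, bar top at 0.109 m, which matches 0.101 + 0.009), I choose the middle one in the block, near (0.44, -0.21). The screw foot is near (0.45, 0.095). I go high over the squeezer and look at the socket on the way.

Request:
move_arm([
  [[0,0,0.19],0,0],
  [[0,0,0.19],0,0],
  [[0,0,0.19],0,0],
  [[0,0,0.19],0,0],
  [[0.2,-0.425,0.19],0.74,0],
  [[0.2,-0.425,0.19],0.74,0],
  [[0.2,-0.425,0.19],0.74,0],
  [[0.2,-0.425,0.19],0.74,0],
  [[0.2,-0.425,0.19],0.74,0],
  [[0.2,-0.425,0.19],0.74,0],
  [[0.2,-0.425,0.19],0.74,0],
  [[0.2,-0.425,0.19],0.74,0],
  [[0.2,-0.425,0.19],0.74,0],
  [[0.2,-0.425,0.19],0.74,0],
  [[0.2,-0.425,-0.03],0.74,0],
  [[0.2,-0.425,-0.03],0.74,0],
  [[0.2,-0.425,-0.03],0.74,0],
  [[0.2,-0.425,-0.03],0.74,0],
  [[0.2,-0.425,-0.03],0.74,0],
  [[0.2,-0.425,-0.03],0.74,0],
])

```text
t: 3.35
ee_pos: [0.4428, 0.0944, 0.1981]
eef_rot: [[-0.956, -0.294, -0.008], [-0.294, 0.956, -0.001], [0.008, 0.001, -1.0]]
ft_force: [-0.7, 0.6, -0.0]
grip_width: 1.001
grasp_force: 0.0
```

```bash
python3 - <<'E'
from h import *
s=ctrl.sense();print(s['t'],s['ee_pos'],s['q'].round(1),s['joint_vel'].round(1))
im,d=ctrl.snapshot('wrist'); cv2.imwrite('pics/wsock.png',im); np.save('pics/wsock.npy',d)
for k in ['socket','squeezer']:
    for r in ctrl.landmark_of('wrist',k)[:3]:
        a,b=r['location']; print(k,r['conf'],a,b,world('wrist',a,b,z=.031 if k=='socket' else 0,pose=s).round(4))
r=ctrl.landmark_of('wrist','socket')
a,b=map(int,r[0]['location']) if r else (210,280)
print(d[a-20:a+21:5,b-30:b+31:5].round(3))
c=im[max(a-60,0):a+60,max(b-80,0):b+80]; cv2.imwrite('pics/wsock_c.png',cv2.resize(c,None,fx=5,fy=5,interpolation=cv2.INTER_CUBIC))
E
```

```text
3.35 [0.4428485  0.09435883 0.19809565] [   6.7    9.8  102.6   -0.    68.  -100.4] [ 0.3 -2.4 -5.4  0.   2.6  0. ]
socket 0.68 205.2 276.4 [0.4519 0.0918 0.031 ]
squeezer 0.57 199.1 277.5 [0.4523 0.0926 0.    ]
[[0.333 0.31  0.309 0.309 0.309 0.31  0.31  0.31  0.309 0.31  0.31  0.31
  0.309]
 [0.335 0.31  0.31  0.311 0.31  0.31  0.311 0.312 0.31  0.311 0.311 0.31
  0.312]
 [0.335 0.314 0.313 0.312 0.312 0.311 0.    0.317 0.312 0.312 0.312 0.312
  0.313]
 [0.338 0.314 0.313 0.313 0.314 0.317 0.336 0.335 0.315 0.313 0.313 0.314
  0.313]
 [0.338 0.314 0.314 0.313 0.318 0.33  0.338 0.337 0.32  0.318 0.315 0.314
  0.315]
 [0.34  0.316 0.316 0.317 0.319 0.321 0.335 0.336 0.321 0.32  0.315 0.316
  0.315]
 [0.317 0.316 0.317 0.316 0.319 0.32  0.323 0.321 0.32  0.317 0.316 0.319
  0.317]
 [0.319 0.319 0.319 0.318 0.319 0.318 0.32  0.32  0.318 0.318 0.318 0.319
  0.319]
 [0.319 0.32  0.319 0.319 0.32  0.32  0.32  0.32  0.32  0.32  0.32  0.321
  0.319]]
```

View pics/wsock_c.png

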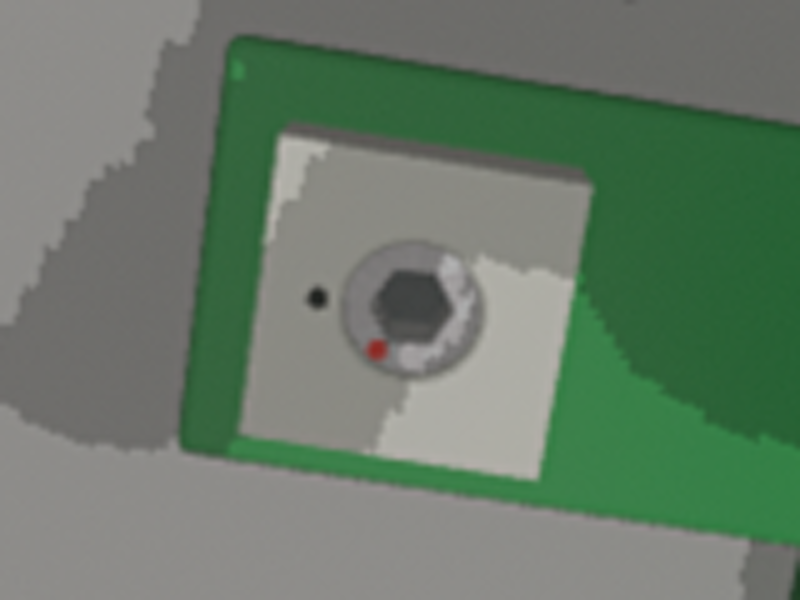

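The crop shows the screw head at crop (412, 308), the red dot at (377, 350) and the black dot at (317, 298), so about 48° of clockwise turn is left. The hexagon is visible with its corners left and right. I fit its centre and facing in world coordinates.

```bash
python3 - <<'E'
from h import *
s=dict(ctrl.sense()); 
im=cv2.imread('pics/wsock.png'); d=np.load('pics/wsock.npy')
s['ee_pos']=np.array([0.4428485,0.09435883,0.19809565])
q=np.array([[-0.956,-0.294,-0.008],[-0.294,0.956,-0.001],[0.008,0.001,-1.0]]);s['eef_rot']=q
print('foot top z',[world('wrist',r,c,d=float(d[r,c]),pose=s).round(4) for r,c in [(220,290),(235,260),(180,270)]])
big=cv2.resize(im[185:226,250:306],None,fx=8,fy=8,interpolation=cv2.INTER_CUBIC)
g=cv2.cvtColor(big,cv2.COLOR_BGR2GRAY)
for th in (85,95,105,115):
    m=(g<th).astype(np.uint8); n,l,st,ce=cv2.connectedComponentsWithStats(m)
    j=l[int((205.6-185)*8),int((278.5-250)*8)]
    if j==0: print(th,'none');continue
    c=max(cv2.findContours((l==j).astype(np.uint8),0,2)[0],key=cv2.contourArea)[:,0]
    P=np.array([world('wrist',185+(y+.5)/8-.5,250+(x+.5)/8-.5,z=.031,pose=s)[:2] for x,y in c])
    f=(P*1e5).astype(np.float32); M=cv2.moments(f.reshape(-1,1,2)); cen=np.array([M['m10'],M['m01']])/M['m00']/1e5
    v=P-cen; ang=np.arctan2(v[:,1],v[:,0]); r=np.hypot(*v.T)
    # support-function fit: flat normals
    best=min(range(60),key=lambda a:sum((v@[np.cos(np.radians(a+60*k)),np.sin(np.radians(a+60*k))]).max() for k in range(6)))
    w=[(v@[np.cos(np.radians(best+60*k)),np.sin(np.radians(best+60*k))]).max()*1e3 for k in range(6)]
    print(th,cen.round(4),'flat normal',best,'mod60; half-widths mm',np.round(w,1))
# dots
hsv=cv2.cvtColor(im,cv2.COLOR_BGR2HSV)
red=((hsv[...,1]>120)&((hsv[...,0]<10)|(hsv[...,0]>170)));ys,xs=np.where(red[190:230,255:300]);
if len(ys): print('red',world('wrist',ys.mean()+190,xs.mean()+255,z=.031,pose=s).round(4))
print('black',world('wrist',145+298/5,196+317/5,z=.035,pose=s).round(4))
w=[world('wrist',145+y/5,196+x/5,z=.035,pose=s)[:2] for x,y in [(280,130),(593,185),(540,480),(240,435)]]
print('foot',np.round(w,4).tolist(),np.mean(w,0).round(4),[np.linalg.norm(w[i]-w[i-1]).round(4) for i in range(4)])
w=np.array([world('wrist',145+y/5,196+x/5,z=.031,pose=s)[:2] for x,y in [(341,310),(485,310),(413,240),(413,381)]]);print('head',w.mean(0).round(4),np.linalg.norm(w[0]-w[1]),np.linalg.norm(w[2]-w[3]))
E
```

```text
foot top z [array([0.4611, 0.1086, 0.0361]), array([0.4927, 0.0855, 0.0126]), array([0.4291, 0.0786, 0.0356])]
85 [0.452  0.0933] flat normal 13 mod60; half-widths mm [6.7 6.9 6.6 6.8 6.8 7. ]
95 [0.4529 0.093 ] flat normal 12 mod60; half-widths mm [11.   7.1  7.7  7.9  7.  11.3]
105 [0.4532 0.0928] flat normal 12 mod60; half-widths mm [12.   7.4  8.3  8.4  7.2 11.7]
115 [0.4544 0.0921] flat normal 18 mod60; half-widths mm [13.1  8.5 10.1  9.6 11.9 12. ]
red [0.4626 0.0894 0.031 ]
black [0.4553 0.0756 0.035 ]
foot [[0.426, 0.0599], [0.4186, 0.1199], [0.4782, 0.1287], [0.4867, 0.0687]] [0.4523 0.0943] [np.float64(0.0613), np.float64(0.0604), np.float64(0.0603), np.float64(0.0606)]
head [0.4532 0.0944] 0.028405109806475648 0.02862661479385941
```

Request:
move_arm([
  [[0,0,0.15],0,0],
  [[0,0,0.15],0,0],
  [[0,0,0.15],0,0],
  [[0,-0.305,0.15],0,0],
  [[0,-0.305,0.15],0,0],
  [[0,-0.305,0.15],0,0],
  [[0,-0.305,0.15],0,0],
  [[0,-0.305,0.15],0,0],
  [[0,-0.305,0.15],0,0],
  [[0,-0.305,0.02],0,0],
  [[0,-0.305,0.02],0,0],
  [[0,-0.305,0.02],0,0],
  [[0,-0.305,0.02],0,0],
  [[0,-0.305,0.02],0,0],
])

```text
t: 4.95
ee_pos: [0.4469, -0.2108, 0.2232]
eef_rot: [[-0.956, -0.294, 0.002], [-0.294, 0.956, -0.001], [-0.002, -0.002, -1.0]]
ft_force: [0.4, 0.5, 0.6]
grip_width: 1.001
grasp_force: 0.0
```

```bash
python3 - <<'E'
from h import *
s=ctrl.sense();print(s['t'],s['ee_pos'],s['q'].round(1))
im,d=ctrl.snapshot('wrist'); cv2.imwrite('pics/wkey.png',im); np.save('pics/wkey.npy',d)
np.savez('pics/wkey_pose.npz',p=s['ee_pos'],R=s['eef_rot'])
for r in ctrl.landmark_of('wrist','key_grip')[:3]: print(r['conf'],r['location'],world('wrist',*r['location'],z=.11,pose=s).round(4))
hsv=cv2.cvtColor(im,cv2.COLOR_BGR2HSV)
m=((hsv[...,1]>140)&(hsv[...,2]>110)&(hsv[...,0]<18)).astype(np.uint8)
n,l,st,ce=cv2.connectedComponentsWithStats(m)
for j in range(1,n):
    if st[j,4]<150: continue
    ys,xs=np.where(l==j); P=np.array([world('wrist',y,x,d=float(d[y,x]),pose=s) for y,x in zip(ys,xs) if d[y,x]>0])
    zt=np.percentile(P[:,2],90); T=P[P[:,2]>zt-.004]
    (c,wh,a)=cv2.minAreaRect((T[:,:2]*1e4).astype(np.float32)); b=cv2.boxPoints((c,wh,a)); e=max(b[1]-b[0],b[2]-b[1],key=np.linalg.norm)
    print(ce[j].round(),st[j,4],'top z',zt.round(4),'centre',np.round(c,1)/1e4,'size',np.round(wh,0)/10,'ang',np.degrees(np.arctan2(e[1],e[0])).round(1))
E
```

```text
4.95 [ 0.44691099 -0.2107578   0.22315022] [ -30.1   11.4   96.4    0.    72.  -137.2]
0.78 [196.8, 281.7] [ 0.4367 -0.2142  0.11  ]
0.69 [143.7, 414.3] [ 0.3665 -0.1286  0.11  ]
0.6 [183.2, 279.6] [ 0.4265 -0.219   0.11  ]
[332.   9.] 1037 top z 0.141 centre [ 0.3083  -0.21647] size [13.2 41.9] ang -72.3
[414. 147.] 658 top z 0.0762 centre [ 0.36722 -0.11301] size [50.7 10. ] ang 86.7Traceback (most recent call last):
  File "<stdin>", line 11, in <module>
  File "h.py", line 7, in world
    p,f=cam(n)
        ~~~^^^
  File "h.py", line 4, in cam
    p=ctrl.camera_params(n); f=210/np.tan(np.radians(p['vfov'])/2)
ValueError: time passes only in moves, steps and waits
```

View pics/wkey.png

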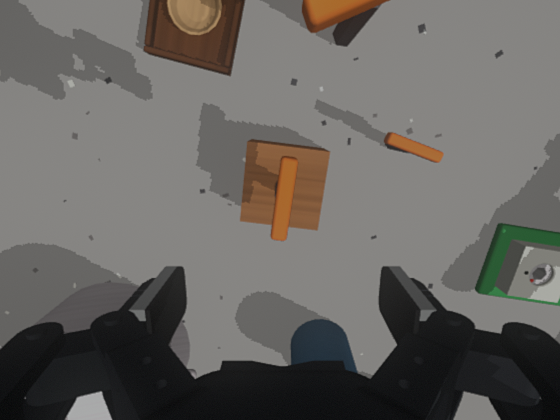

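The wrist view shows the middle key's bar at (285, 198) over the block, the small one at (414, 147), and the big one at the top edge (345, 10). The choice stands. I now measure its bar.

```bash
sed -i 's/^def cam(n):/import functools\n@functools.lru_cache\ndef cam(n):/' h.py; cat >> h.py <<'E'
def bar(im,d,s,zmin,zmax=9):
    import numpy as np
    hsv=cv2.cvtColor(im,cv2.COLOR_BGR2HSV)
    m=((hsv[...,1]>140)&(hsv[...,2]>110)&(hsv[...,0]<18))
    m[300:]=False
    ys,xs=np.where(m&(d>0))
    P=np.array([world('wrist',y,x,d=float(d[y,x]),pose=s) for y,x in zip(ys,xs)])
    return ys,xs,P
E
python3 - <<'E'
from h import *
z=np.load('pics/wkey_pose.npz');s=dict(ee_pos=z['p'],eef_rot=z['R'])
im=cv2.imread('pics/wkey.png');d=np.load('pics/wkey.npy')
ys,xs,P=bar(im,d,s,0)
k=(np.hypot(P[:,0]-.44,P[:,1]+.21)<.06)&(P[:,2]>.085);T=P[k];print(k.sum(),np.percentile(T[:,2],[5,25,50,75,95]).round(4))
T=T[T[:,2]>.104]
c,wh,a=cv2.minAreaRect((T[:,:2]*1e4).astype(np.float32)); b=cv2.boxPoints((c,wh,a)); e=max(b[1]-b[0],b[2]-b[1],key=np.linalg.norm)
v=np.linalg.svd(T[:,:2]-T[:,:2].mean(0))[2][0]if len(T)<5000 else 0
print(np.array(c)/1e4,np.array(wh)/10,np.degrees(np.arctan2(e[1],e[0])),T.mean(0).round(4),np.degrees(np.arctan2(v[1],v[0])))
# block top
hsv=cv2.cvtColor(im,cv2.COLOR_BGR2HSV);m=(hsv[...,1]>90)&(hsv[...,0]<20);m[300:]=0;m[:110]=0;m[:,:220]=0;m[:,360:]=0
yy,xx=np.where(m&(d>0));Q=np.array([world('wrist',y,x,d=float(d[y,x]),pose=s) for y,x in zip(yy,xx)]);Q=Q[abs(Q[:,2]-.05)<.006]
c,wh,a=cv2.minAreaRect((Q[:,:2]*1e4).astype(np.float32));print('block',np.array(c)/1e4,np.array(wh)/10,a,np.median(Q[:,2]))
E
```

```text
1380 [0.1084 0.1096 0.1102 0.1107 0.1114]
[ 0.43891323 -0.2117373 ] [68.70095825 13.95273285] 9.108214 [ 0.4372 -0.2121  0.1101] 8.865225459345938
block [ 0.43948359 -0.2120019 ] [79.84761963 79.26585083] 10.02942180633545 0.05053508114628555
```

Request:
move_arm([
  [[-0.007,-0.002,-0.05],-0.141,0],
  [[-0.007,-0.002,-0.09],-0.141,0],
  [[-0.007,-0.002,-0.115],-0.141,0],
  [[-0.007,-0.002,-0.13],-0.141,0],
  [[-0.007,-0.002,-0.139],-0.141,0],
  [[-0.007,-0.002,-0.139],-0.141,0],
  [[-0.007,-0.002,-0.139],-0.141,0],
  [[-0.007,-0.002,-0.139],-0.141,0.4],
  [[-0.007,-0.002,-0.139],-0.141,1],
  [[-0.007,-0.002,-0.139],-0.141,1],
  [[-0.007,-0.002,-0.139],-0.141,1],
  [[-0.007,-0.002,-0.139],-0.141,1],
  [[-0.007,-0.002,-0.139],-0.141,1],
  [[-0.007,-0.002,-0.139],-0.141,1],
  [[-0.007,-0.002,-0.139],-0.141,1],
  [[-0.007,-0.002,-0.139],-0.141,1],
])

```text
t: 6.65
ee_pos: [0.4391, -0.2124, 0.0826]
eef_rot: [[-0.988, -0.157, 0.0], [-0.157, 0.988, -0.0], [-0.0, -0.0, -1.0]]
ft_force: [-0.1, -0.9, 4.9]
grip_width: 0.155
grasp_force: 60.5
```

Request:
move_arm([
  [[0,0,0.01],0,1],
  [[0,0,0.025],0,1],
  [[0,0,0.05],0,1],
  [[0,0,0.085],0,1],
  [[0,0,0.12],0,1],
  [[0,0,0.12],0,1],
  [[0.0136,0.04,0.12],0.08,1],
  [[0.0136,0.08,0.12],0.08,1],
  [[0.0136,0.12,0.12],0.08,1],
  [[0.0136,0.16,0.12],0.08,1],
  [[0.0136,0.2,0.12],0.08,1],
  [[0.0136,0.24,0.12],0.08,1],
  [[0.0136,0.275,0.12],0.08,1],
  [[0.0136,0.306,0.12],0.08,1],
  [[0.0136,0.306,0.12],0.08,1],
  [[0.0136,0.306,0.08],0.08,1],
  [[0.0136,0.306,0.055],0.08,1],
  [[0.0136,0.306,0.04],0.08,1],
  [[0.0136,0.306,0.04],0.08,1],
  [[0.0136,0.306,0.04],0.08,1],
])

```text
t: 8.65
ee_pos: [0.4519, 0.0933, 0.1219]
eef_rot: [[-0.972, -0.235, -0.002], [-0.235, 0.972, -0.0], [0.002, 0.0, -1.0]]
ft_force: [-0.5, 0.0, -1.8]
grip_width: 0.156
grasp_force: 59.7
```

```bash
python3 - <<'E'
from h import *
s=ctrl.sense();print(s['t'],s['ee_pos'],s['q'].round(1),s['ft_force'],s['grip_width'])
im,d=ctrl.snapshot('wrist'); cv2.imwrite('pics/wabove.png',im)
for k in ['key_tip','key_grip','socket']:
  for r in ctrl.landmark_of('wrist',k)[:3]: print(k,r['conf'],r['location'],world('wrist',*r['location'],z={'key_tip':.05,'key_grip':.15,'socket':.031}[k],pose=s).round(4))
im2,d2=ctrl.snapshot('scene')
a=cv2.resize(im2[80:240,220:420],None,fx=3,fy=3,interpolation=cv2.INTER_CUBIC)
cv2.imwrite('pics/above2.png',a)
b=im[130:330,200:360];cv2.imwrite('pics/above1.png',cv2.resize(b,None,fx=3,fy=3,interpolation=cv2.INTER_CUBIC))
E
```

```text
8.65 [0.45191768 0.09327007 0.12189442] [  6.4  15.6 108.   -0.   56.5 -97.1] [-0.48900153  0.03307627 -1.83589109] 0.1562145009662125
key_tip 0.92 [37.5, 33.5] [ 0.3724 -0.0783  0.05  ]
key_grip 0.65 [284.4, 282.8] [0.4451 0.0923 0.15  ]
key_grip 0.52 [218.5, 282.0] [0.4191 0.0858 0.15  ]
socket 0.72 [219.0, 281.7] [0.4529 0.0936 0.031 ]
```

View pics/above1.png

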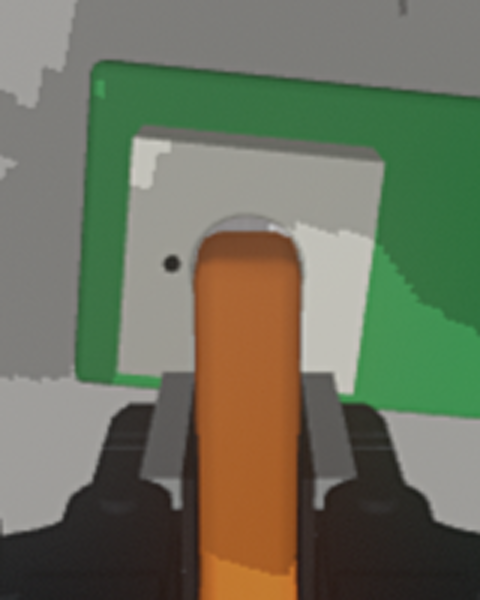

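View pics/above2.png

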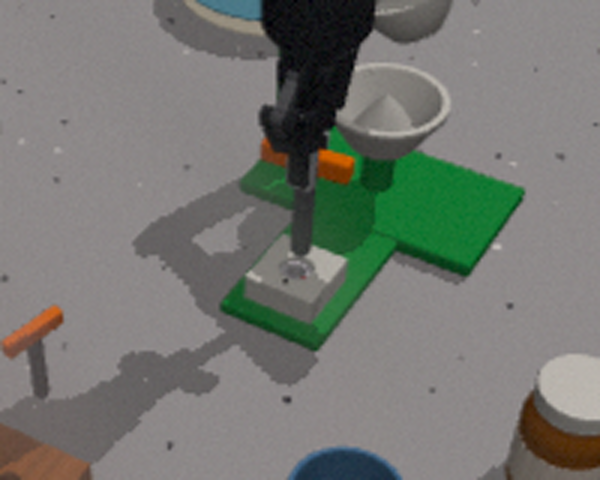

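The key is centred over the screw (bar at crop (247, 250), shank tip just above the socket in the scene crop at (300, 250)). I ease it down.

Request:
move_arm([
  [[0,0,-0.008],0,1],
  [[0,0,-0.014],0,1],
  [[0,0,-0.018],0,1],
  [[0,0,-0.02],0,1],
  [[0,0,-0.021],0,1],
  [[0,0,-0.022],0,1],
  [[0,0,-0.023],0,1],
  [[0,0,-0.024],0,1],
  [[0,0,-0.025],0,1],
  [[0,0,-0.025],0,1],
  [[0,0,-0.025],0,1],
])

```text
t: 10.0
ee_pos: [0.4522, 0.0936, 0.0971]
eef_rot: [[-0.972, -0.235, -0.001], [-0.235, 0.972, -0.0], [0.001, -0.0, -1.0]]
ft_force: [-1.3, -1.3, -1.7]
grip_width: 0.15
grasp_force: 59.8
```

Request:
move_arm([
  [[0,0,-0.001],0,1],
  [[0,0,-0.002],0,1],
  [[0,0,-0.003],0,1],
  [[0,0,-0.004],0,1],
  [[0,0,-0.004],0,1],
])

```text
t: 10.5
ee_pos: [0.4522, 0.0937, 0.0931]
eef_rot: [[-0.972, -0.235, -0.001], [-0.235, 0.972, -0.0], [0.001, -0.0, -1.0]]
ft_force: [-0.8, -2.1, -1.8]
grip_width: 0.156
grasp_force: 59.7
```

It is past the 4 mm nose stop without resistance, so I continue to the floor.

Request:
move_arm([
  [[0,0,-0.001],0,1],
  [[0,0,-0.002],0,1],
  [[0,0,-0.003],0,1],
  [[0,0,-0.004],0,1],
  [[0,0,-0.005],0,1],
  [[0,0,-0.006],0,1],
  [[0,0,-0.007],0,1],
  [[0,0,-0.0075],0,1],
  [[0,0,-0.0075],0,1],
  [[0,0,-0.0075],0,1],
  [[0,0,-0.0075],0,1],
])

```text
t: 11.6
ee_pos: [0.4523, 0.0937, 0.0857]
eef_rot: [[-0.972, -0.235, -0.0], [-0.235, 0.972, -0.0], [0.0, -0.0, -1.0]]
ft_force: [-1.9, -1.9, -1.7]
grip_width: 0.151
grasp_force: 59.8
```

Home (tip about 17 mm below the mouth). Turn clockwise.

Request:
move_arm([
  [[0,0,0],-0.04,1],
  [[0,0,0],-0.08,1],
  [[0,0,0],-0.12,1],
  [[0,0,0],-0.16,1],
  [[0,0,0],-0.2,1],
  [[0,0,0],-0.24,1],
  [[0,0,0],-0.28,1],
  [[0,0,0],-0.32,1],
  [[0,0,0],-0.36,1],
  [[0,0,0],-0.4,1],
  [[0,0,0],-0.44,1],
  [[0,0,0],-0.48,1],
  [[0,0,0],-0.52,1],
  [[0,0,0],-0.56,1],
  [[0,0,0],-0.6,1],
  [[0,0,0],-0.64,1],
  [[0,0,0],-0.68,1],
  [[0,0,0],-0.7,1],
  [[0,0,0],-0.7,1],
])

```text
t: 13.5
ee_pos: [0.4521, 0.0935, 0.0857]
eef_rot: [[-0.895, 0.446, -0.001], [0.446, 0.895, -0.001], [0.0, -0.001, -1.0]]
ft_force: [-2.5, -4.0, -0.3]
grip_width: 0.15
grasp_force: 60.1
```

```bash
cat > st.py <<'E'
from h import *
import sys
s=ctrl.sense();R=s['eef_rot'];print(s['t'],s['ee_pos'].round(4),s['ft_force'].round(2),s['torque'].round(3),s['joint_efforts'].round(3)[-1],np.degrees(np.arctan2(R[1,0],R[0,0])).round(2),s['grip_width'].round(3))
E
python3 - <<'E'
from st import *
im,d=ctrl.snapshot('wrist'); cv2.imwrite('pics/t1.png',im)
cv2.imwrite('pics/t1c.png',cv2.resize(im[130:310,180:380],None,fx=3,fy=3,interpolation=cv2.INTER_CUBIC))
E
```

```text
Traceback (most recent call last):
  File "st.py", line 3, in <module>
    s=ctrl.sense();R=s['eef_rot'];print(s['t'],s['ee_pos'].round(4),s['ft_force'].round(2),s['torque'].round(3),s['joint_efforts'].round(3)[-1],np.degrees(np.arctan2(R[1,0],R[0,0])).round(2),s['grip_width'].round(3))
                                                                                                                                                                                               ^^^^^^^^^^^^^^^^^^^^^
AttributeError: 'float' object has no attribute 'round'
```

```bash
sed -i "s/s\['grip_width'\].round(3)/s['grip_width']/" st.py; python3 st.py
```

```text
13.5 [0.4521 0.0935 0.0857] [-2.51 -3.95 -0.34] [-1.067  0.603  0.085] 0.244 153.52 0.15017845192270945
```

Request:
move_arm([
  [[0,0,0],-0.01,1],
  [[0,0,0],-0.02,1],
  [[0,0,0],-0.03,1],
  [[0,0,0],-0.04,1],
  [[0,0,0],-0.05,1],
  [[0,0,0],-0.06,1],
  [[0,0,0],-0.06,1],
])

```text
t: 14.2
ee_pos: [0.4521, 0.0935, 0.0857]
eef_rot: [[-0.867, 0.499, -0.001], [0.499, 0.867, -0.001], [0.0, -0.001, -1.0]]
ft_force: [-2.6, -4.4, -1.2]
grip_width: 0.155
grasp_force: 60.2
```

```bash
python3 st.py
```

```text
14.2 [0.4521 0.0935 0.0857] [-2.6  -4.39 -1.19] [-1.055  0.585  0.115] 0.169 150.09 0.15535322768950416
```

Request:
move_arm([
  [[0,0,0],-0.01,1],
  [[0,0,0],-0.02,1],
  [[0,0,0],-0.03,1],
  [[0,0,0],-0.04,1],
  [[0,0,0],-0.04,1],
])

```text
t: 14.7
ee_pos: [0.4521, 0.0935, 0.0857]
eef_rot: [[-0.846, 0.533, -0.001], [0.533, 0.846, -0.001], [0.0, -0.001, -1.0]]
ft_force: [-2.2, -5.5, -1.0]
grip_width: 0.154
grasp_force: 60.2
```

```bash
python3 st.py
```

```text
14.7 [0.4521 0.0935 0.0857] [-2.23 -5.51 -1.02] [-1.097  0.557  0.116] 0.168 147.8 0.15380544676869654
```

Request:
move_arm([
  [[0,0,0],-0.01,1],
  [[0,0,0],-0.02,1],
  [[0,0,0],-0.03,1],
  [[0,0,0],-0.03,1],
])

```text
t: 15.1
ee_pos: [0.452, 0.0934, 0.0857]
eef_rot: [[-0.83, 0.558, -0.001], [0.558, 0.83, -0.001], [0.0, -0.001, -1.0]]
ft_force: [-2.4, -4.9, -1.4]
grip_width: 0.153
grasp_force: 60.2
```

```bash
python3 st.py
```

```text
15.1 [0.452  0.0934 0.0857] [-2.37 -4.87 -1.43] [-1.073  0.553  0.105] 0.168 146.08 0.15292309217433997
```

Request:
move_arm([
  [[0,0,0],-0.01,1],
  [[0,0,0],-0.02,1],
  [[0,0,0],-0.03,1],
  [[0,0,0],-0.03,1],
])

```text
t: 15.5
ee_pos: [0.4521, 0.0934, 0.0857]
eef_rot: [[-0.813, 0.583, -0.001], [0.583, 0.813, -0.001], [0.0, -0.001, -1.0]]
ft_force: [-2.2, -5.2, -1.1]
grip_width: 0.153
grasp_force: 60.2
```

```bash
python3 st.py
```

```text
15.5 [0.4521 0.0934 0.0857] [-2.23 -5.18 -1.14] [-1.086  0.584  0.085] 0.168 144.36 0.1525586456433386
```

Request:
move_arm([
  [[0,0,0],-0.01,1],
  [[0,0,0],-0.02,1],
  [[0,0,0],-0.03,1],
  [[0,0,0],-0.03,1],
])

```text
t: 15.9
ee_pos: [0.452, 0.0934, 0.0857]
eef_rot: [[-0.795, 0.607, -0.001], [0.607, 0.795, -0.001], [0.0, -0.001, -1.0]]
ft_force: [-3.2, -3.9, -0.9]
grip_width: 0.154
grasp_force: 60.1
```

```bash
python3 st.py
```

```text
15.9 [0.452  0.0934 0.0857] [-3.16 -3.89 -0.88] [-1.054  0.592  0.082] 0.168 142.64 0.15402280323449377
```

Request:
move_arm([
  [[0,0,0],-0.01,1],
  [[0,0,0],-0.02,1],
  [[0,0,0],-0.03,1],
  [[0,0,0],-0.03,1],
])

```text
t: 16.3
ee_pos: [0.452, 0.0934, 0.0857]
eef_rot: [[-0.776, 0.63, -0.001], [0.63, 0.776, -0.001], [0.0, -0.001, -1.0]]
ft_force: [-2.9, -4.7, -0.9]
grip_width: 0.154
grasp_force: 60.1
```

```bash
python3 st.py
```

```text
16.3 [0.452  0.0934 0.0857] [-2.88 -4.74 -0.91] [-1.089  0.521  0.123] 0.168 140.92 0.1538279089148688
```

Request:
move_arm([
  [[0,0,0],-0.01,1],
  [[0,0,0],-0.02,1],
  [[0,0,0],-0.02,1],
])

```text
t: 16.6
ee_pos: [0.452, 0.0934, 0.0857]
eef_rot: [[-0.764, 0.646, -0.001], [0.646, 0.764, -0.001], [0.0, -0.001, -1.0]]
ft_force: [-3.7, -4.1, -1.7]
grip_width: 0.152
grasp_force: 60.1
```

```bash
python3 st.py
```

```text
16.6 [0.452  0.0934 0.0857] [-3.66 -4.13 -1.71] [-1.106  0.555  0.164] 0.168 139.78 0.15163121851807063
```

Request:
move_arm([
  [[0,0,0],-0.01,1],
  [[0,0,0],-0.02,1],
  [[0,0,0],-0.03,1],
  [[0,0,0],-0.03,1],
])

```text
t: 17.0
ee_pos: [0.452, 0.0934, 0.0857]
eef_rot: [[-0.744, 0.668, -0.001], [0.668, 0.744, -0.001], [0.0, -0.001, -1.0]]
ft_force: [-2.7, -5.5, -1.2]
grip_width: 0.153
grasp_force: 60.1
```

```bash
python3 - <<'E'
from st import *
im,d=ctrl.snapshot('wrist')
im2,d2=ctrl.snapshot('top')
im3,_=ctrl.snapshot('scene')
f=lambda a:cv2.resize(a,(400,300),interpolation=cv2.INTER_CUBIC)
cv2.imwrite('pics/t1c.png',np.vstack([np.hstack([f(im[150:300,180:380]),f(im2[207:267,160:240])]),np.hstack([f(im3[130:205,270:370]),f(im)])]))
E
```

```text
17.0 [0.452  0.0934 0.0857] [-2.72 -5.48 -1.21] [-1.089  0.586  0.144] 0.168 138.06 0.15295279370774986
```

View pics/t1c.png

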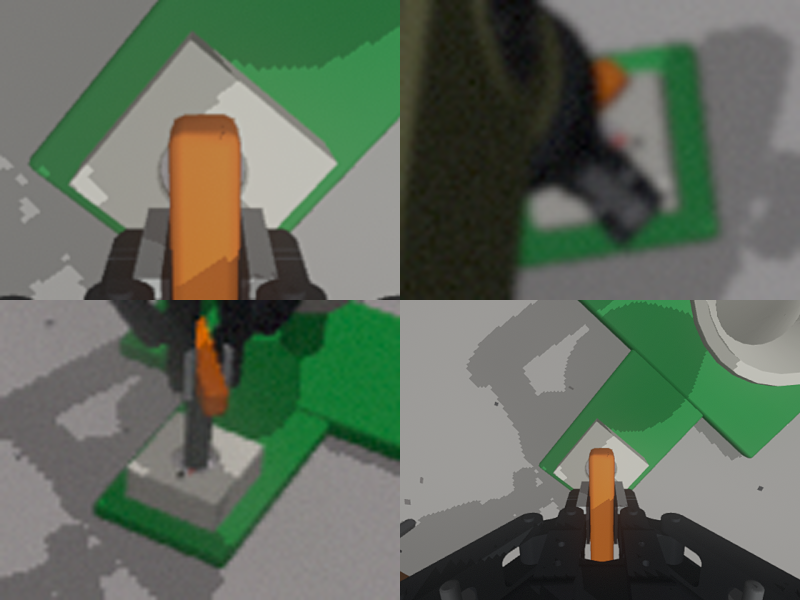

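The red dot (top panel (618, 142)) is almost in line with the black dot (642, 142), so the screw is turning and near the stop.

Request:
move_arm([
  [[0,0,0],-0.01,1],
  [[0,0,0],-0.02,1],
  [[0,0,0],-0.02,1],
])

```text
t: 17.45
ee_pos: [0.452, 0.0934, 0.0857]
eef_rot: [[-0.73, 0.683, -0.001], [0.683, 0.73, -0.001], [0.0, -0.001, -1.0]]
ft_force: [-1.5, -4.3, -1.1]
grip_width: 0.154
grasp_force: 60.1
```

```bash
python3 st.py
```

```text
17.45 [0.452  0.0934 0.0857] [-1.48 -4.25 -1.07] [-1.058  0.619  0.075] 0.168 136.91 0.15448653298520765
```

Request:
move_arm([
  [[0,0,0],-0.01,1],
  [[0,0,0],-0.02,1],
  [[0,0,0],-0.02,1],
])

```text
t: 17.75
ee_pos: [0.452, 0.0934, 0.0857]
eef_rot: [[-0.716, 0.698, -0.001], [0.698, 0.716, -0.001], [0.0, -0.001, -1.0]]
ft_force: [-2.3, -5.4, -1.2]
grip_width: 0.151
grasp_force: 60.1
```

```bash
python3 st.py
```

```text
17.75 [0.452  0.0934 0.0857] [-2.31 -5.41 -1.22] [-1.132  0.563  0.076] 0.168 135.77 0.1513615507264993
```

Request:
move_arm([
  [[0,0,0],-0.01,1],
  [[0,0,0],-0.02,1],
  [[0,0,0],-0.02,1],
])

```text
t: 18.05
ee_pos: [0.452, 0.0934, 0.0857]
eef_rot: [[-0.702, 0.712, -0.001], [0.712, 0.702, -0.001], [0.0, -0.001, -1.0]]
ft_force: [-2.3, -4.3, -0.8]
grip_width: 0.155
grasp_force: 60.2
```

```bash
python3 st.py
```

```text
18.05 [0.452  0.0934 0.0857] [-2.3  -4.28 -0.76] [-1.09  0.53  0.05] 0.168 134.62 0.15476309270011734
```

Request:
move_arm([
  [[0,0,0],-0.01,1],
  [[0,0,0],-0.02,1],
  [[0,0,0],-0.02,1],
])

```text
t: 18.35
ee_pos: [0.452, 0.0934, 0.0857]
eef_rot: [[-0.688, 0.726, -0.001], [0.726, 0.688, -0.001], [0.0, -0.001, -1.0]]
ft_force: [-2.7, -4.7, -0.3]
grip_width: 0.153
grasp_force: 60.2
```

```bash
python3 st.py
```

```text
18.35 [0.452  0.0934 0.0857] [-2.74 -4.71 -0.31] [-1.163  0.55   0.06 ] 0.168 133.48 0.15268515179807723
```

Request:
move_arm([
  [[0,0,0],-0.01,1],
  [[0,0,0],-0.02,1],
  [[0,0,0],-0.02,1],
])

```text
t: 18.65
ee_pos: [0.452, 0.0934, 0.0857]
eef_rot: [[-0.673, 0.739, -0.001], [0.739, 0.673, -0.001], [0.0, -0.001, -1.0]]
ft_force: [-1.7, -4.6, -1.1]
grip_width: 0.153
grasp_force: 60.2
```

```bash
python3 st.py
```

```text
18.65 [0.452  0.0934 0.0857] [-1.73 -4.57 -1.09] [-1.117  0.623  0.13 ] 0.168 132.33 0.1532911035038876
```

Request:
move_arm([
  [[0,0,0],-0.01,1],
  [[0,0,0],-0.02,1],
  [[0,0,0],-0.02,1],
])

```text
t: 18.95
ee_pos: [0.452, 0.0934, 0.0857]
eef_rot: [[-0.658, 0.753, -0.001], [0.753, 0.658, -0.001], [0.0, -0.001, -1.0]]
ft_force: [-2.9, -4.7, -1.8]
grip_width: 0.156
grasp_force: 60.2
```

```bash
python3 st.py
```

```text
18.95 [0.452  0.0934 0.0857] [-2.86 -4.68 -1.82] [-1.121  0.549  0.166] 0.168 131.18 0.1557049537894808
```

```bash
cat > dots.py <<'E'
from h import *
for n,box in (('scene',(160,190,295,345)),('top',(215,262,180,232))):
    im,_=ctrl.snapshot(n); r0,r1,c0,c1=box; c=im[r0:r1,c0:c1].astype(int)
    rd=c[...,2]-c[...,:2].max(2); gr=c.max(2)
    hot=np.argwhere(rd>25)
    C=np.array([.4523,.0938])
    for nm,w,z in (('red',np.clip(rd-20,0,None),.031),):
        ys,xs=np.nonzero(w)
        pts=[world(n,r0+y,c0+x,z=z)[:2]-C for y,x in zip(ys,xs)]
        for p,y,x in zip(pts,ys,xs):
            if np.hypot(*p)<.016: print(n,'red',r0+y,c0+x,w[y,x],(p*1e3).round(1),np.degrees(np.arctan2(p[1],p[0])).round(0))
    dark=(gr<75); ys,xs=np.nonzero(dark)
    for y,x in zip(ys,xs):
        p=world(n,r0+y,c0+x,z=.035)[:2]-C
        if .014<np.hypot(*p)<.024 and p[1]<0: print(n,'black',r0+y,c0+x,gr[y,x],(p*1e3).round(1),np.degrees(np.arctan2(p[1],p[0])).round(0))
E
python3 dots.py
```

```text
scene black 173 315 61 [  0.5 -19.4] -89.0
top red 229 199 7 [15.5 -1.3] -5.0
top red 229 200 16 [15.4 -3.4] -13.0
top red 234 204 3 [  4.4 -12.3] -71.0
top red 235 203 9 [  2.2 -10.2] -78.0
top red 235 204 14 [  2.2 -12.4] -80.0
top black 228 199 67 [17.2 -2. ] -7.0
top black 229 199 66 [15. -2.] -8.0
top black 240 203 31 [ -9. -11.] -129.0
top black 240 204 59 [ -9.1 -13.2] -124.0
top black 241 202 26 [-11.2  -8.9] -141.0
top black 241 203 28 [-11.2 -11.1] -135.0
top black 241 204 46 [-11.2 -13.2] -130.0
top black 242 200 27 [-13.3  -4.6] -161.0
top black 242 201 34 [-13.3  -6.8] -153.0
top black 242 202 28 [-13.3  -8.9] -146.0
top black 242 203 35 [-13.4 -11.1] -140.0
top black 242 204 37 [-13.4 -13.3] -135.0
top black 242 205 57 [-13.4 -15.4] -131.0
top black 243 198 51 [-15.4  -0.3] -179.0
top black 243 199 46 [-15.4  -2.5] -171.0
top black 243 200 42 [-15.4  -4.6] -163.0
top black 243 201 35 [-15.5  -6.8] -156.0
top black 243 202 41 [-15.5  -9. ] -150.0
top black 243 203 50 [-15.5 -11.1] -144.0
top black 243 204 53 [-15.6 -13.3] -139.0
top black 243 205 51 [-15.6 -15.5] -135.0

[... 181 characters left out ...]
 201 44 [-17.6  -6.8] -159.0
top black 244 202 50 [-17.7  -9. ] -153.0
top black 244 203 59 [-17.7 -11.2] -148.0
top black 244 204 61 [-17.7 -13.3] -143.0
top black 244 205 49 [-17.8 -15.5] -139.0
top black 245 198 67 [-19.7  -0.4] -179.0
top black 245 199 65 [-19.7  -2.5] -173.0
top black 245 200 58 [-19.8  -4.7] -167.0
top black 245 201 54 [-19.8  -6.9] -161.0
top black 245 202 57 [-19.8  -9. ] -156.0
top black 245 203 57 [-19.9 -11.2] -151.0
top black 245 204 53 [-19.9 -13.4] -146.0
top black 246 198 67 [-21.9  -0.4] -179.0
top black 246 199 68 [-21.9  -2.6] -173.0
top black 246 200 66 [-21.9  -4.7] -168.0
top black 246 201 59 [-22.   -6.9] -163.0
top black 246 202 58 [-22.   -9.1] -158.0
```

Red is at about -78° and black at -81° to -89°, so only a few degrees remain.

Request:
move_arm([
  [[0,0,0],-0.01,1],
  [[0,0,0],-0.02,1],
  [[0,0,0],-0.02,1],
])

```text
t: 19.35
ee_pos: [0.452, 0.0934, 0.0857]
eef_rot: [[-0.643, 0.766, -0.001], [0.766, 0.643, -0.001], [0.0, -0.001, -1.0]]
ft_force: [-1.8, -5.7, -0.2]
grip_width: 0.148
grasp_force: 60.2
```

```bash
python3 st.py
```

```text
19.35 [0.452  0.0934 0.0857] [-1.76 -5.66 -0.17] [-1.136  0.579  0.082] 0.168 130.04 0.14843015377860652
```

Request:
move_arm([
  [[0,0,0],-0.01,1],
  [[0,0,0],-0.02,1],
  [[0,0,0],-0.02,1],
])

```text
t: 19.65
ee_pos: [0.452, 0.0934, 0.0857]
eef_rot: [[-0.628, 0.778, -0.001], [0.778, 0.628, -0.001], [0.0, -0.001, -1.0]]
ft_force: [-2.1, -4.1, -0.9]
grip_width: 0.153
grasp_force: 60.2
```

```bash
python3 st.py
```

```text
19.65 [0.452  0.0934 0.0857] [-2.07 -4.13 -0.85] [-1.091  0.609  0.131] 0.168 128.89 0.1526056374074405
```

Request:
move_arm([
  [[0,0,0],-0.01,1],
  [[0,0,0],-0.02,1],
  [[0,0,0],-0.02,1],
])

```text
t: 19.95
ee_pos: [0.452, 0.0934, 0.0857]
eef_rot: [[-0.612, 0.791, -0.001], [0.791, 0.612, -0.001], [-0.0, -0.001, -1.0]]
ft_force: [-2.6, -4.4, -0.3]
grip_width: 0.152
grasp_force: 60.2
```

```bash
python3 st.py
```

```text
19.95 [0.452  0.0934 0.0857] [-2.56 -4.43 -0.34] [-1.122  0.59   0.117] 0.168 127.75 0.1517551825216162
```

Request:
move_arm([
  [[0,0,0],-0.01,1],
  [[0,0,0],-0.02,1],
  [[0,0,0],-0.02,1],
])

```text
t: 20.25
ee_pos: [0.452, 0.0934, 0.0857]
eef_rot: [[-0.596, 0.803, -0.001], [0.803, 0.596, -0.001], [-0.0, -0.001, -1.0]]
ft_force: [-2.5, -5.3, -1.1]
grip_width: 0.155
grasp_force: 60.2
```

```bash
python3 st.py
```

```text
20.25 [0.452  0.0934 0.0857] [-2.5  -5.29 -1.09] [-1.124  0.559  0.106] 0.168 126.6 0.1550643200963104
```

Request:
move_arm([
  [[0,0,0],-0.01,1],
  [[0,0,0],-0.02,1],
  [[0,0,0],-0.02,1],
])

```text
t: 20.55
ee_pos: [0.452, 0.0934, 0.0857]
eef_rot: [[-0.58, 0.815, -0.001], [0.815, 0.58, -0.001], [-0.0, -0.001, -1.0]]
ft_force: [-2.4, -4.2, -0.2]
grip_width: 0.149
grasp_force: 60.2
```

```bash
python3 st.py
```

```text
20.55 [0.452  0.0934 0.0857] [-2.42 -4.19 -0.2 ] [-1.113  0.666  0.134] 0.168 125.45 0.1493490147967744
```

Request:
move_arm([
  [[0,0,0],-0.01,1],
  [[0,0,0],-0.02,1],
  [[0,0,0],-0.02,1],
])

```text
t: 20.85
ee_pos: [0.452, 0.0934, 0.0857]
eef_rot: [[-0.564, 0.826, -0.001], [0.826, 0.564, -0.001], [-0.0, -0.001, -1.0]]
ft_force: [-2.5, -4.5, -1.3]
grip_width: 0.151
grasp_force: 60.2
```

```bash
python3 st.py; python3 dots.py | grep -E "red|scene"
```

```text
20.85 [0.452  0.0934 0.0857] [-2.54 -4.55 -1.35] [-1.076  0.581  0.148] 0.168 124.31 0.1505133518429583
scene red 172 316 19 [ -2.3 -11.5] -101.0
scene red 172 317 7 [ -0.4 -10. ] -93.0
scene black 173 315 61 [  0.5 -19.4] -89.0
top red 229 199 19 [15.5 -1.3] -5.0
top red 229 200 36 [15.4 -3.4] -13.0
top red 230 199 17 [13.3 -1.3] -6.0
top red 230 200 25 [13.2 -3.5] -15.0
top red 230 201 24 [13.2 -5.7] -23.0
top red 230 202 9 [13.2 -7.8] -31.0
top red 231 199 6 [11.1 -1.3] -7.0
top red 231 200 6 [11.1 -3.5] -18.0
top red 231 201 2 [11.  -5.7] -27.0
top red 235 203 6 [  2.2 -10.2] -78.0
top red 235 204 10 [  2.2 -12.4] -80.0
top red 236 203 8 [  0.  -10.2] -90.0
top red 236 204 10 [ -0.  -12.4] -90.0
```

Request:
move_arm([
  [[0,0,0],-0.01,1],
  [[0,0,0],-0.02,1],
  [[0,0,0],-0.02,1],
])

```text
t: 21.25
ee_pos: [0.4519, 0.0934, 0.0857]
eef_rot: [[-0.547, 0.837, -0.001], [0.837, 0.547, -0.001], [-0.0, -0.001, -1.0]]
ft_force: [-2.3, -4.9, -1.3]
grip_width: 0.155
grasp_force: 60.2
```

```bash
python3 st.py
```

```text
21.25 [0.4519 0.0934 0.0857] [-2.29 -4.86 -1.26] [-1.131  0.57   0.132] 0.168 123.16 0.15452589751536897
```

Request:
move_arm([
  [[0,0,0],-0.01,1],
  [[0,0,0],-0.02,1],
  [[0,0,0],-0.02,1],
])

```text
t: 21.55
ee_pos: [0.4519, 0.0934, 0.0857]
eef_rot: [[-0.53, 0.848, -0.001], [0.848, 0.53, -0.001], [-0.0, -0.001, -1.0]]
ft_force: [-1.7, -4.7, -0.8]
grip_width: 0.153
grasp_force: 60.3
```

```bash
python3 st.py
```

```text
21.55 [0.4519 0.0934 0.0857] [-1.66 -4.68 -0.76] [-1.125  0.577  0.167] 0.224 122.02 0.1527658502729008
```

The wrist effort rose (0.168 to 0.224), so the stop is reached. I nudge slightly more and check.

Request:
move_arm([
  [[0,0,0],-0.01,1],
  [[0,0,0],-0.01,1],
  [[0,0,0],-0.01,1],
  [[0,0,0],-0.01,1],
])

```text
t: 21.95
ee_pos: [0.4519, 0.0934, 0.0857]
eef_rot: [[-0.522, 0.853, -0.001], [0.853, 0.522, -0.001], [-0.0, -0.001, -1.0]]
ft_force: [-2.5, -4.7, -0.9]
grip_width: 0.153
grasp_force: 60.4
```

```bash
python3 st.py
```

```text
21.95 [0.4519 0.0934 0.0857] [-2.51 -4.66 -0.87] [-1.056  0.594  0.199] 0.197 121.47 0.15260308334120795
```

At the stop. I relieve the torque slightly, let go and rise.

Request:
move_arm([
  [[0,0,0],0.02,1],
  [[0,0,0],0.03,1],
  [[0,0,0],0.03,1],
  [[0,0,0],0.03,0.7],
  [[0,0,0],0.03,0.4],
  [[0,0,0],0.03,0.2],
  [[0,0,0],0.03,0.2],
  [[0,0,0],0.03,0.2],
  [[0,0,0],0.03,0.2],
  [[0,0,0],0.03,0.2],
])

```text
t: 22.95
ee_pos: [0.4525, 0.0938, 0.0858]
eef_rot: [[-0.546, 0.838, 0.0], [0.838, 0.546, 0.0], [-0.0, 0.0, -1.0]]
ft_force: [-0.6, 0.2, -0.6]
grip_width: 0.797
grasp_force: 0.0
```

Request:
move_arm([
  [[0,0,0.01],0,0.2],
  [[0,0,0.03],0,0.2],
  [[0,0,0.06],0,0.2],
  [[0,0,0.1],0,0.2],
  [[0,0,0.12],0,0.2],
  [[0,0,0.12],0,0.2],
  [[0,0,0.12],0,0.2],
])

```text
t: 23.65
ee_pos: [0.4525, 0.0938, 0.2064]
eef_rot: [[-0.546, 0.838, 0.001], [0.838, 0.546, 0.0], [-0.001, 0.001, -1.0]]
ft_force: [-0.0, -1.1, -0.9]
grip_width: 0.802
grasp_force: 0.0
```

```bash
python3 - <<'E'
from st import *
im,d=ctrl.snapshot('wrist'); im2,_=ctrl.snapshot('scene'); im3,_=ctrl.snapshot('top')
ys,xs,P=bar(im,d,s,0); k=(np.hypot(P[:,0]-.4525,P[:,1]-.094)<.06)&(P[:,2]>.09)
T=P[k]
c,wh,a=cv2.minAreaRect((T[:,:2]*1e4).astype(np.float32)); print(len(T),np.percentile(T[:,2],[5,50,95]).round(4),np.array(c)/1e4,np.array(wh)/10,a)
f=lambda a:cv2.resize(a,(400,300),interpolation=cv2.INTER_CUBIC)
cv2.imwrite('pics/fin.png',np.vstack([np.hstack([f(im),f(im[120:300,160:400])]),np.hstack([f(im2[100:220,240:400]),f(im3)])]))
E
```

```text
23.65 [0.4525 0.0938 0.2064] [-0.05 -1.13 -0.85] [ 0.024  0.036 -0.018] -0.0 123.12 0.8016955879988321
1538 [0.1115 0.1132 0.1144] [0.45174814 0.09457463] [13.15148621 67.91985474] 33.40365219116211
```

View pics/fin.png

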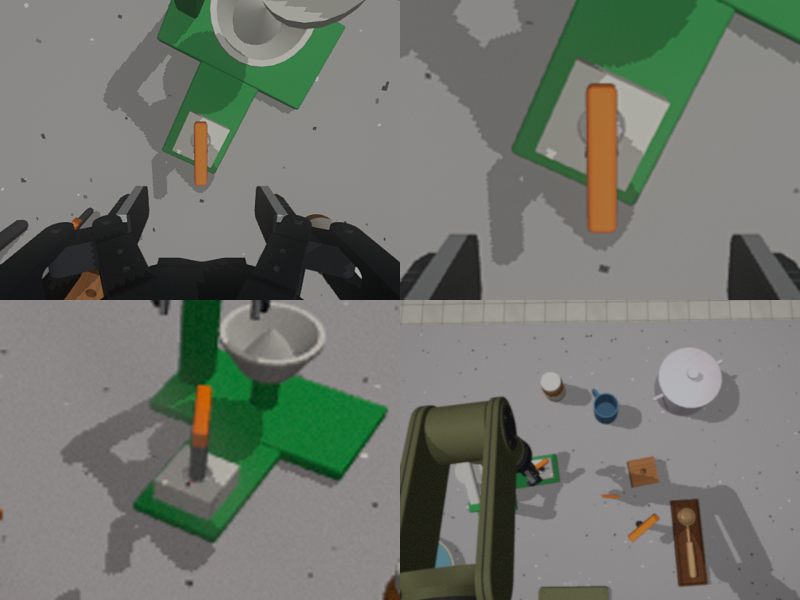

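The key stands upright with its bar top at 0.113 m (tip 18 mm down) and centred. The dots line up, and the pot, mug and jar are untouched.

```bash
python3 -c "
from plant import ctrl
print(ctrl.hand_in())"
```

```text
the job is handed in; nothing more can be done
None
```

The job is handed in (no verdict came back): the screw is turned clockwise to its stop, the key is left standing fully home in the socket and let go, and the pot, lid, mug and jar were left alone.

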